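# Open a belt sander's cover and hold its tension lever down for a belt change

### The arm

A 6-joint arm with a two-finger parallel gripper is mounted at the origin on the work surface. World frame = base frame: x ahead of the robot, y to its left, z up, the work surface at z = 0. Lengths are in m, angles in rad, forces in N, time in s.
With the tool pointing down it reaches from about 0.35 to 0.925 m from the base axis. Payload 6.4 kg.
Tool frame: the origin (TCP) lies midway between the tips of the shut fingers; the grasp point (between the pads) lies 19 mm behind it; z points along the fingers, y is the line along which they close (so a half turn about z gives the same grasp; the last joint's range is limited). The gripper opens to 94 mm and grips with 3 to 60 N. Pads are 16 mm wide; open, the fingers measure 119 mm over their backs; the gripper's body (75 mm by 177 mm) begins 78 mm behind the grasp point.
Start: joints at [-1.382, 0.245, 1.558, -0, 1.339, -0.174], TCP at [0.231, -0.608, 0.205] pointing down, gripper open.
Joint ranges: [-3.13, 3.13], [-1.02, 2.26], [0.13, 2.54], [-0.95, 4.09], [0.21, 2.88], [-2.74, 2.74]. Speed limits (rad/s): [2.57, 2.57, 3.14, 3.14, 3.14, 3.14].

### API

Orientations are given as a rotation vector (axis times angle).
In Python, from cell import * gives the robot as it stands.
- The arm moves only by the tool move_arm, never from a script. Its argument "series" is text: rows parted by semicolons, each of 7 numbers parted by spaces: the opening, from -1 (shut) to 1 (fully open), then the shift along the world's x, y, z in m, then the turn, a rotation vector about the world's x, y, z in rad. In form: grip dx dy dz rx ry rz; .... A call has exactly 5 rows; each row is the pose to reach, as a shift and turn from the pose commanded when the call began; what a row does not reach only later rows make up. A row lasts 1/12 s, in which the tool goes at most 41.7 mm and 7.16 degrees, less where a joint would pass 70% of its speed; a pose out of reach is approached as far as the arm can. A call with a gripper value outside its range is refused whole. The fingers move at their own pace and stop on an object; "squeeze" is the grip in N (left out, the last holds). Time passes only in rows, so rows that repeat a pose let the fingers close, or fill a call up. It gives the time, the measured TCP pose, the force, the opening and the grip force at its end, in the units of the state.
- get_state(): the state, without advancing time (a new reading comes with each control period).
- grab_frame(name): name is "side" or "top" or "wrist"; returns a dict with "color" (420x560x3 uint8, red, green, blue), "range_z" (420x560 float32, m along the optical axis (not along the pixel's ray), 0 where there is no reading), "vertical_fov" (degrees; the focal length in pixels is half the picture's height over the tangent of half this angle, whatever the lens; pixels are square), "cx", "cy" (the principal point, pixels), "distortion" ([k1, k2, p1, p2, k3] as OpenCV has them; the pictures are not rectified), "T" (4x4, takes a point from camera to world coordinates). Camera axes: x right, y down, z forward; pixel columns grow to the right and rows downward; lengths in m; the calibration is good to about 2 mm. A picture is of the moment at which its call begins.
- finish_job(): hands the job in; it is judged then, once.
The state is a dict: "time": time; "qpos": joint angles; "qvel": joint speeds; "effort": joint torques, N m; "tcp_pos": TCP position; "orientation": TCP orientation; "wrist_force": force on the tool from outside, world axes, zero at the start; "moment": the same for the moment, N m; "width": opening from 0.0 (shut) to 1.0 (fully open); "finger_force": force on a finger pad.
Only numpy, scipy, OpenCV 4.12 (cv2) and the standard library are available. Lean on these libraries where they do the work, as an engineer would, in place of code of your own. Each camera call takes 0.05 s, during which the arm holds its last target. There are 200 camera calls.

### The job

The bench belt sander is unplugged, its old belt is off and a colleague is ready to slip on a new one: swing the blue cover wide open by its handle, about square to the machine or further, then press the red pad of the tension lever all the way down to its stop and keep it there, firmly but without forcing it. Finish while still holding it down with the gripper, with the cover still open. Leave the spoon, the carving knife, the oil jar and the wooden billet where they are.

Things in the scene. Friction and masses are not known exactly. Their poses are not given: they have to be found in the camera images.
- sander: Grey bench belt sander with a blue front cover, fixed; base 240 x 320 mm. Origin on the table, under the middle of the front face of its upright frame plate; x points away from the cover to the motor side, y left as seen from the front, z up. The plate is 235 mm high, the cover 245 mm; nothing stands higher. The work rest sticks out to y = -215 mm.
- sander_cover (a joint): Swing of the blue cover about its upright hinge, in rad: 0 shut, 1.57 square to the machine, 1.9 fully open. It stays where it is left (hinge friction about 0.2 N m, no latch). It may start a little ajar.
- cover_hinge (a point): Point on the cover's vertical hinge line, 215 mm above the table, at x = 0, y = 140 mm in the sander's frame. Its axes turn with the cover (equal to the sander's when shut); seen from above the cover opens clockwise, its free edge coming forwards. The cover is a pan 72 mm deep and 235 mm wide, 35 to 245 mm above the table; its top flange hides the tension lever while shut.
- cover_handle (a point): Bright metal D-handle on the cover's front near its free edge: an upright round bar 12 mm thick, 70 mm long, its centre 35 mm off the cover's face, free air beside and above. This point is on the bar's centre line, 15 mm below its upper end, 215 mm above the table; from the hinge line it lies at x = -107, y = -190 mm in the cover's axes.
- tension_lever (a joint): Swing of the sprung tension lever, in rad: 0 at rest (up), 0.26 pressed to its stop; it springs back when let go. Its pivot lies along the sander's x axis at y = -50, z = 195 mm. Pressing the pad takes about 8 N to start and 13 N at the stop. Out of reach until the cover is open.
- tension_pad (a point): Red flat tread of the tension lever, 46 (x) x 36 (y) x 10 mm, pressed from above. This point is the centre of its top face. In the sander's frame: at rest x -40, y 67, z 223 mm, +y side tilted up 0.13 rad; at the stop x -40, y 71, z 192 mm, tilted down 0.13 rad. 17 mm of air to the frame plate behind it, 11 mm to the idler wheel on its -y side, which moves with it.
- spoon: Carved wooden spoon lying on the table, 200 mm long; leave alone. Origin under its middle.
- carving_knife: Carving knife lying on the table, round wooden handle 110 mm long and 24 mm thick towards -x, blade 75 mm towards +x; leave alone. Origin underneath, where the blade leaves the handle.
- oil_jar: Amber glass jar with a brass lid standing on the table, 68 mm across and 105 mm high; leave alone. Origin at the centre of its underside.
- billet: Split wooden billet lying on the table, 190 x 46 x 40 mm; leave alone. Origin at the centre of its underside.

How it is judged:
On the way, in this order (a step that is already met when the one before it is completed fails the run):
1. the cover is drawn open by its handle: more than 0.35 rad open with the fingers bearing on the handle (value of joint sander_cover above 0.35 rad and contact force between the fingers and cover_handle above 0.3 N), for 0.1 s.
2. the cover stands wide open (more than 1.2 rad) (value of joint sander_cover above 1.2 rad), for 0.2 s.
At the end, for the whole second after the job is handed in: The fingers hold the tension lever's pad down at its stop (lever past 0.225 of 0.26 rad, so within about 4 mm of the stop, finger force above 4 N, nothing else bearing on the pad), the cover stands more than 1.2 rad open, and the spoon, knife, jar and billet are within 30 mm of where they lay (value of joint sander_cover above 1.2 rad and value of joint tension_lever above 0.225 rad and contact force between the fingers and tension_pad above 4 N and contact force between tension_pad and spoon below 0.2 N and contact force between tension_pad and carving_knife below 0.2 N and contact force between tension_pad and oil_jar below 0.2 N and contact force between tension_pad and billet below 0.2 N and distance of each of spoon, carving_knife, oil_jar, billet from where it was at the start of the episode below 0.03 m); the arm keeps its last pose, push and grip.
It fails at once if the lever is forced: more than 60 N on its pad (contact force between anything else and tension_pad above 60 N).
It fails at once if the spoon, knife, jar or billet is pushed more than 30 mm (distance of any of spoon, carving_knife, oil_jar, billet from where it was at the start of the episode above 0.03 m).
It fails at once if the jar is tipped (angle between oil_jar's own z axis and vertical above 0.5 rad).
It also fails if it takes over 51 s, if anything falls off the work surface, if the arm or the gripper's body presses on something with over 40 N, if the wrist force passes 120 N, or if a joint passes its speed limit or range.

## Working session

There is one attempt and no reset: what is moved stays moved. The work goes in short steps, Python scripts to look and compute and a tool call to move; the robot and the scene stay as the last step left them, time stands still between calls to the robot, and variables do not carry over. Pictures are saved under pics/ and viewed, at most 10 in all, crops included, and the job is handed in when it is done.

Besides the shell and the picture viewer there is one more tool, called after ">>>" as a command line: name --argument value ..., lists and objects as JSON in quotes. move_arm: Moves the arm, as the interface text tells. Its arguments: {"type":"object","properties":{"series":{"type":"string"},"squeeze":{"type":"number"}},"required":["series"]}

```bash
mkdir -p pics
cat > h.py <<'E'
from cell import *
import numpy as np, cv2, pickle
def K(f):
    F=f["color"].shape[0]/2/np.tan(np.radians(f["vertical_fov"])/2)
    return np.array([[F,0,f["cx"]],[0,F,f["cy"]],[0,0,1]])
def shot(n,tag):
    f=grab_frame(n); pickle.dump(f,open(f"pics/{tag}.pkl","wb")); cv2.imwrite(f"pics/{tag}.png",f["color"][:,:,::-1]); return f
def load(tag): return pickle.load(open(f"pics/{tag}.pkl","rb"))
def ray(f,u,v):
    p=cv2.undistortPoints(np.array([[[u,v]]],float),K(f),np.array(f["distortion"],float))[0,0]
    d=np.array([p[0],p[1],1.]); T=np.array(f["T"]); return T[:3,3],T[:3,:3]@d
def pt(f,u,v):
    o,d=ray(f,u,v); return o+d*f["range_z"][int(v),int(u)]
def atz(f,u,v,z):
    o,d=ray(f,u,v); return o+d*(z-o[2])/d[2]
def tri(a,b):
    A=[];B=[]
    for o,d in (a,b):
        d=d/np.linalg.norm(d); P=np.eye(3)-np.outer(d,d); A.append(P);B.append(P@o)
    return np.linalg.solve(sum(A),sum(B))
def proj(f,p):
    T=np.linalg.inv(np.array(f["T"])); r=cv2.Rodrigues(T[:3,:3])[0]
    return cv2.projectPoints(np.array(p,float).reshape(-1,1,3),r,T[:3,3],K(f),np.array(f["distortion"],float))[0][:,0]
E
python3 - <<'E'
from h import *
a=shot("side","side0");b=shot("top","top0");shot("wrist","wr0")
for f in(a,b): print(np.round(f["T"],3).tolist(),f["distortion"])
m=np.hstack([cv2.resize(a["color"],(400,300)),cv2.resize(b["color"],(400,300))])
s=get_state();print(s["tcp_pos"],s["orientation"],s["width"])
E
```

```text
[[-0.844, -0.397, 0.359, 0.027], [-0.536, 0.627, -0.566, 0.8], [-0.0, -0.67, -0.742, 1.187], [0.0, 0.0, 0.0, 1.0]] [-0.03076925  0.          0.          0.          0.        ]
[[-0.013, -0.981, 0.192, 0.339], [-1.0, 0.013, -0.004, 0.007], [0.001, -0.192, -0.981, 1.346], [0.0, 0.0, 0.0, 1.0]] [0.00131148 0.         0.         0.         0.        ]
[ 0.2305756  -0.60725522  0.20463869] [-3.08865451e+00 -5.66480732e-01  9.07922786e-05] 0.999408388289729
```

View pics/top0.png

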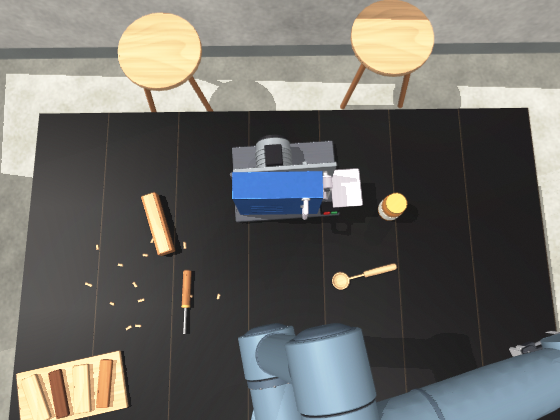

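View pics/side0.png

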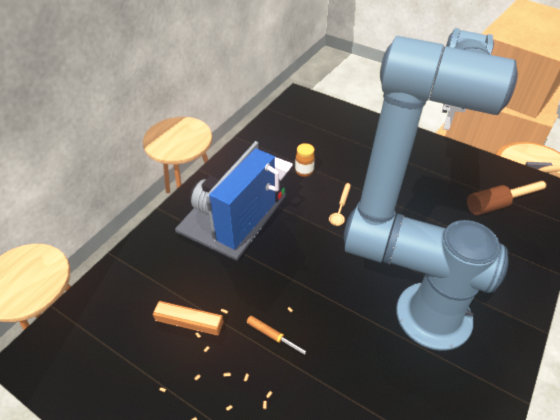

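The top view has the sander at about (285,185) with its blue cover facing the robot. The handle is near (306,207), the jar at (393,206), the spoon at (365,277), the knife at (186,300) and the billet at (158,224). I'll enlarge this area next.

Run:
```python
from h import *
a=load("top0")["color"][130:230,220:380];b=load("side0")["color"][140:240,180:340]
m=np.vstack([cv2.resize(x,None,fx=3,fy=3,interpolation=cv2.INTER_CUBIC) for x in(a,b)])
cv2.imwrite("pics/c1.png",m[:,:,::-1])
f=load("top0")
# blue top flange
hsv=cv2.cvtColor(f["color"],cv2.COLOR_RGB2HSV)
P=[]
for v in range(160,225):
  for u in range(222,335):
    h=hsv[v,u]
    if 100<h[0]<125 and h[1]>150 and h[2]>60 and f["range_z"][v,u]>0:
      p=pt(f,u,v)
      if p[2]>0.235:P.append(p)
P=np.array(P);print(len(P),P.mean(0))
r=cv2.minAreaRect((P[:,:2]*1000).astype(np.float32));print(r,cv2.boxPoints(r).round(1).tolist())
```

```text
2444 [0.6348916  0.02238619 0.24462778]
((636.0453491210938, 22.04613494873047), (72.65817260742188, 233.63735961914062), 0.26572638750076294) [[599.2000122070312, 138.6999969482422], [600.2999877929688, -94.9000015258789], [672.9000244140625, -94.5999984741211], [671.7999877929688, 139.0]]
```

View pics/c1.png

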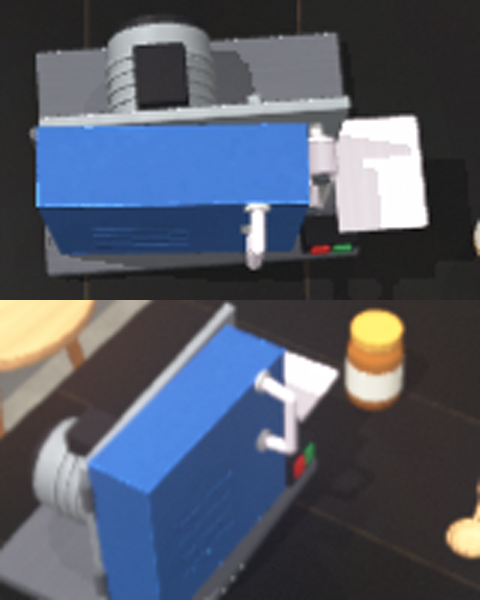

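The enlarged crop shows the cover slightly ajar against the plate edge. That edge runs from about (232,172) to (336,163) in the top picture. The handle's upright bar in the side picture runs from (277.5,171) to (277,190).

Run:
```python
from h import *
f=load("top0");s=load("side0")
# plate top edge points z~.235, grey
P=[];
for v in range(155,180):
  for u in range(225,340):
    if f["range_z"][v,u]>0:
      p=pt(f,u,v); c=f["color"][v,u].astype(int)
      if .225<p[2]<.243 and abs(c[0]-c[2])<40 and p[0]>.66: P.append(p)
P=np.array(P);print(len(P),P.min(0),P.max(0))
l=cv2.fitLine(P[:,:2].astype(np.float32),cv2.DIST_HUBER,0,.01,.01).ravel();print("plate line",l,np.arctan(l[0]/l[1]))
print("hingeside end",P[P[:,1].argmax()],P[P[:,1].argmin()])
# handle: non-blue bright points in front of cover
H=[]
for v in range(195,225):
  for u in range(295,316):
    if f["range_z"][v,u]>0 and f["color"][v,u].min()>140:
      H.append(pt(f,u,v))
H=np.array(H);H=H[H[:,2]>.15];print("H top view",H.min(0),H.max(0),np.median(H,0))
G=[]
for v in range(160,196):
  for u in range(262,284):
    if s["range_z"][v,u]>0 and s["color"][v,u].min()>140:
      G.append(pt(s,u,v))
G=np.array(G);G=G[(G[:,2]>.14)&(G[:,0]<.58)];print("H side",G.min(0),G.max(0),np.median(G,0))
hp=np.array([.566,-.052,.215]);print(proj(f,[hp,hp+[0,0,.015],hp-[0,0,.055]]),proj(s,[hp,hp+[0,0,.015],hp-[0,0,.055]]))
print("tri top end",tri(ray(s,277.5,171),ray(f,305.5,205)))
```

```text
481 [ 0.67566637 -0.13423524  0.22533727] [0.69951821 0.13737629 0.24073661]
plate line [ 0.05151942 -0.998672    0.6853704  -0.00142395] -0.051542237
hingeside end [0.68043286 0.13737629 0.23385039] [ 0.69617801 -0.13423524  0.23398176]
H top view [ 0.55937176 -0.06018077  0.15615629] [ 0.60260256 -0.0421525   0.24994517] [ 0.58072919 -0.04960899  0.2357488 ]
H side [ 0.55740805 -0.05959991  0.16088674] [ 0.57964334 -0.04506887  0.24292647] [ 0.56499712 -0.05001835  0.20429444]
[[305.59627668 213.16023356]
 [305.8741532  212.01829577]
 [304.63537822 217.10907258]] [[276.11081893 176.97853513]
 [276.11275895 173.35652253]
 [276.10394739 189.78218721]]
tri top end [ 0.57385755 -0.05458057  0.23697764]
```

Measurements: the handle is at about (0.566, -0.052), the hinge at (0.672, 0.139), the sander yaw is about 0.05 and the pad is at about (0.635, 0.064). These agree with the given sizes. I'll rise and move above the handle, turning so the finger line lies along the cover.

>>> move_arm --series "1 0.013 0.022 0.023 0 0 0.111; 1 0.027 0.044 0.046 0 0 0.222; 1 0.04 0.067 0.069 0 0 0.333; 1 0.054 0.089 0.092 0 0 0.444; 1 0.067 0.111 0.115 0 0 0.556" --squeeze 25

```text
time: 0.57
tcp_pos: [0.2981, -0.4953, 0.3211]
orientation: [-2.812, -1.4, -0.0]
wrist_force: [0.3, -0.5, 0.6]
width: 0.999
finger_force: 0.0
```

>>> move_arm --series "1 0.013 0.022 0 0 0 0.111; 1 0.027 0.044 0 0 0 0.222; 1 0.04 0.067 0 0 0 0.333; 1 0.054 0.089 0 0 0 0.444; 1 0.067 0.111 0 0 0 0.556"

```text
time: 0.98
tcp_pos: [0.3651, -0.3844, 0.3202]
orientation: [-2.319, -2.118, -0.0]
wrist_force: [0.2, -0.9, 0.1]
width: 1.002
finger_force: 0.0
```

>>> move_arm --series "1 0.013 0.022 0 0 0 0.111; 1 0.027 0.044 0 0 0 0.222; 1 0.04 0.067 0 0 0 0.333; 1 0.054 0.089 0 0 0 0.444; 1 0.067 0.111 0 0 0 0.556"

```text
time: 1.4
tcp_pos: [0.4321, -0.2734, 0.3202]
orientation: [-1.649, -2.674, -0.0]
wrist_force: [-0.4, 0.1, 0.3]
width: 1.0
finger_force: 0.0
```

>>> move_arm --series "1 0.013 0.022 0 0 0 0.111; 1 0.027 0.044 0 0 0 0.222; 1 0.04 0.067 0 0 0 0.333; 1 0.054 0.089 0 0 0 0.444; 1 0.067 0.111 0 0 0 0.556"

```text
time: 1.82
tcp_pos: [0.4991, -0.1624, 0.3202]
orientation: [-0.852, -3.024, -0.0]
wrist_force: [-0.3, -0.8, -1.0]
width: 0.999
finger_force: 0.0
```

>>> move_arm --series "1 0.013 0.022 0 0 0 0.111; 1 0.027 0.044 0 0 0 0.222; 1 0.04 0.067 0 0 0 0.333; 1 0.054 0.089 0 0 0 0.444; 1 0.067 0.111 0 0 0 0.556"

```text
time: 2.23
tcp_pos: [0.5661, -0.0514, 0.3201]
orientation: [0.011, -3.141, -0.0]
wrist_force: [-0.2, 0.2, -0.4]
width: 0.999
finger_force: 0.0
```

Run:
```python
from h import *
f=shot("wrist","wr1")
print(proj(f,[[.566,-.052,.23],[.566,-.052,.16],[.672,.139,.245]]))
H=[]
for v in range(0,420):
  for u in range(0,560):
    if f["range_z"][v,u]>0:
      p=pt(f,u,v)
      if p[0]<.59 and .15<p[2]<.24 and abs(p[1]+.05)<.03:H.append(p)
H=np.array(H)
if len(H):print(len(H),H.min(0),H.max(0),np.median(H,0))
```

```text
[[271.97897848 213.98363967]
 [272.04663648 197.97947064]
 [465.32982361 323.11604872]]
537 [ 0.56016958 -0.05829342  0.15909673] [ 0.58977687 -0.04636703  0.23992807] [ 0.56857973 -0.05206947  0.23484732]
```

View pics/wr1.png

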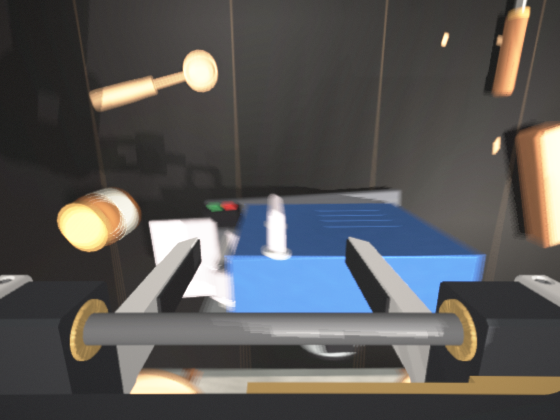

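The handle bar shows at about (274,215) against a predicted (272,214), centred between the fingers. I'll go down and close.

>>> move_arm --series "1 0 0 -0.025 0 0 0; 1 0 0 -0.05 0 0 0; 1 0 0 -0.075 0 0 0; 1 0 0 -0.1 0 0 0; 1 0 0 -0.122 0 0 0"

```text
time: 2.7
tcp_pos: [0.5649, -0.0525, 0.1964]
orientation: [0.001, -3.14, -0.001]
wrist_force: [0.1, -0.8, 0.4]
width: 0.999
finger_force: 0.0
```

>>> move_arm --series "-1 0 0 0 0 0 0; -1 0 0 0 0 0 0; -1 0 0 0 0 0 0; -1 0 0 0 0 0 0; -1 0 0 0 0 0 0" --squeeze 25

```text
time: 3.12
tcp_pos: [0.5667, -0.053, 0.2004]
orientation: [-0.002, 3.138, -0.001]
wrist_force: [-0.5, -0.0, -0.0]
width: 0.68
finger_force: 0.0
```

Run:
```python
from h import *
s=get_state();print(s["tcp_pos"],s["width"],s["finger_force"],s["qpos"])
p=np.array(s["tcp_pos"][:2]);h=np.array([.672,.139]);d=p-h
print(np.linalg.norm(d))
prev=p
for a in np.arange(.06,1.6,.06):
  c,n=np.cos(-a),np.sin(-a);q=h+np.array([c*d[0]-n*d[1],n*d[0]+c*d[1]]);print(round(a,2),np.round(q-p,4))
```

```text
[ 0.56671723 -0.05301902  0.20044941] 0.6802965453442367 0.0 [-2.92428827e-01  5.98002427e-02  1.77449847e+00  1.61978059e-05
  1.30397728e+00 -1.86432805e+00]
0.21898805149107436
0.06 [-0.0113  0.0067]
0.12 [-0.0222  0.014 ]
0.18 [-0.0327  0.022 ]
0.24 [-0.0426  0.0305]
0.3 [-0.052   0.0397]
0.36 [-0.0609  0.0494]
0.42 [-0.0691  0.0596]
0.48 [-0.0768  0.0703]
0.54 [-0.0837  0.0815]
0.6 [-0.09   0.093]
0.66 [-0.0956  0.1049]
0.72 [-0.1005  0.1171]
0.78 [-0.1046  0.1296]
0.84 [-0.108   0.1423]
0.9 [-0.1106  0.1551]
0.96 [-0.1124  0.1681]
1.02 [-0.1134  0.1812]
1.08 [-0.1137  0.1944]
1.14 [-0.1132  0.2075]
1.2 [-0.1118  0.2206]
1.26 [-0.1097  0.2335]
1.32 [-0.1069  0.2464]
1.38 [-0.1032  0.259 ]
1.44 [-0.0988  0.2714]
1.5 [-0.0937  0.2835]
1.56 [-0.0879  0.2952]
```

>>> move_arm --series "-1 0 0 0 0 0 0; -1 0 0 0 0 0 0; -1 0 0 0 0 0 0; -1 0 0 0 0 0 0; -1 0 0 0 0 0 0"

```text
time: 3.53
tcp_pos: [0.5657, -0.0527, 0.1985]
orientation: [-0.002, 3.142, -0.0]
wrist_force: [-0.3, 0.4, -0.3]
width: 0.33
finger_force: 0.0
```

>>> move_arm --series "-1 0 0 0 0 0 0; -1 0 0 0 0 0 0; -1 0 0 0 0 0 0; -1 0 0 0 0 0 0; -1 0 0 0 0 0 0"

```text
time: 3.95
tcp_pos: [0.5658, -0.0523, 0.1984]
orientation: [-0.002, 3.141, 0.001]
wrist_force: [0.8, 1.3, -0.2]
width: 0.124
finger_force: 25.0
```

>>> move_arm --series "-1 0 0 0 0 0 0; -1 0 0 0 0 0 0; -1 0 0 0 0 0 0; -1 0 0 0 0 0 0; -1 0 0 0 0 0 0"

```text
time: 4.37
tcp_pos: [0.5658, -0.0523, 0.1984]
orientation: [-0.002, 3.141, 0.001]
wrist_force: [2.9, 4.6, -1.1]
width: 0.12
finger_force: 25.0
```

The bar is gripped, with a 12 mm opening and 25 N. Now I'll draw the cover along its arc, one 0.3 rad call first.

>>> move_arm --series "-1 -0.011 0.007 0 0 0 -0.06; -1 -0.022 0.014 0 0 0 -0.12; -1 -0.033 0.022 0 0 0 -0.18; -1 -0.043 0.0305 0 0 0 -0.24; -1 -0.052 0.04 0 0 0 -0.3"

```text
time: 4.78
tcp_pos: [0.5143, -0.0118, 0.1984]
orientation: [0.472, 3.103, 0.003]
wrist_force: [8.0, 5.9, -4.0]
width: 0.124
finger_force: 25.0
```

>>> move_arm --series "-1 -0.009 0.0097 0 0 0 -0.06; -1 -0.017 0.02 0 0 0 -0.12; -1 -0.025 0.0305 0 0 0 -0.18; -1 -0.032 0.042 0 0 0 -0.24; -1 -0.038 0.053 0 0 0 -0.3"

```text
time: 5.2
tcp_pos: [0.4776, 0.0413, 0.1984]
orientation: [0.93, 2.994, 0.005]
wrist_force: [15.6, 6.8, -9.6]
width: 0.12
finger_force: 25.0
```

>>> move_arm --series "-1 -0.0055 0.012 0 0 0 -0.06; -1 -0.0105 0.024 0 0 0 -0.12; -1 -0.0145 0.0365 0 0 0 -0.18; -1 -0.018 0.0495 0 0 0 -0.24; -1 -0.0205 0.062 0 0 0 -0.3"

```text
time: 5.62
tcp_pos: [0.458, 0.1023, 0.1984]
orientation: [1.366, 2.82, 0.005]
wrist_force: [17.8, 2.4, -11.7]
width: 0.12
finger_force: 25.0
```

>>> move_arm --series "-1 -0.001 0.013 -0.0005 0 0 -0.06; -1 -0.0015 0.026 -0.001 0 0 -0.12; -1 -0.0015 0.039 -0.001 0 0 -0.18; -1 -0.0005 0.0525 -0.001 0 0 -0.24; -1 0.001 0.0655 -0.001 0 0 -0.3"

```text
time: 6.03
tcp_pos: [0.4571, 0.1672, 0.1984]
orientation: [1.774, 2.588, -0.002]
wrist_force: [2.7, -1.7, 1.7]
width: 0.121
finger_force: 25.0
```

>>> move_arm --series "-1 0.002 0.013 0 0 0 -0.06; -1 0.005 0.026 0 0 0 -0.12; -1 0.0085 0.038 0 0 0 -0.18; -1 0.013 0.051 0 0 0 -0.24; -1 0.018 0.063 0 0 0 -0.3"

```text
time: 6.45
tcp_pos: [0.4755, 0.2301, 0.1984]
orientation: [2.14, 2.294, -0.0]
wrist_force: [3.4, -2.3, 0.6]
width: 0.122
finger_force: 25.0
```

The cover is at about 1.55 rad. I'll take it slightly further, release and rise.

>>> move_arm --series "-1 0.006 0.0115 0 0 0 -0.06; -1 0.0125 0.023 0 0 0 -0.12; -1 0.0125 0.023 0 0 0 -0.12; 0 0.0125 0.023 0 0 0 -0.12; 0 0.0125 0.023 0 0 0 -0.12"

```text
time: 6.87
tcp_pos: [0.4862, 0.2531, 0.1972]
orientation: [-2.273, -2.169, 0.002]
wrist_force: [0.6, 0.5, -0.1]
width: 0.231
finger_force: 0.0
```

>>> move_arm --series "0 0 0 0 0 0 0; 0 0 0 0 0 0 0; 0 0 0 0 0 0 0; 0 0 0 0 0 0 0; 0 0 0 0 0 0 0"

```text
time: 7.28
tcp_pos: [0.4865, 0.2536, 0.1974]
orientation: [-2.274, -2.167, 0.0]
wrist_force: [0.2, -0.0, -0.4]
width: 0.5
finger_force: 0.0
```

>>> move_arm --series "0 0 0 0.025 0 0 0; 0 0 0 0.05 0 0 0; 0 0 0 0.075 0 0 0; 0 0 0 0.1 0 0 0; 0 0 0 0.125 0 0 0"

```text
time: 7.7
tcp_pos: [0.4864, 0.2537, 0.3237]
orientation: [-2.274, -2.168, 0.0]
wrist_force: [-0.3, 0.1, -0.5]
width: 0.5
finger_force: 0.0
```

>>> move_arm --series "-1 0.0 -0.04 0 0 0 0; -1 0.0 -0.08 0 0 0 0; -1 0.0 -0.12 0 0 0 0; -1 0.0 -0.16 0 0 0 0; -1 0.0 -0.185 0 0 0 0"

```text
time: 8.12
tcp_pos: [0.4863, 0.066, 0.3226]
orientation: [2.275, 2.165, -0.001]
wrist_force: [-0.4, 0.0, 0.3]
width: 0.184
finger_force: 0.0
```

Run:
```python
from h import *
t=shot("top","top1");f=shot("wrist","wr2");s=shot("side","side1")
print(get_state()["tcp_pos"],get_state()["width"])
for n,g in(("t",t),("w",f),("s",s)):
  h=cv2.cvtColor(g["color"],cv2.COLOR_RGB2HSV);P=[]
  for v in range(420):
    for u in range(560):
      c=h[v,u]
      if (c[0]<6 or c[0]>174) and c[1]>150 and c[2]>80 and g["range_z"][v,u]>0:
        p=pt(g,u,v)
        if p[2]>.17 and abs(p[0]-.63)<.08 and abs(p[1]-.06)<.08:P.append(p)
  P=np.array(P)
  if len(P):print(n,len(P),P.min(0),P.max(0),P.mean(0))
im=np.hstack([cv2.resize(t["color"][120:240,210:370],(400,300)),cv2.resize(f["color"],(400,300))])
cv2.imwrite("pics/c2.png",im[:,:,::-1])
```

```text
[0.48667876 0.06744833 0.3225332 ] 0.05006044706841694
t 118 [0.57324014 0.04837427 0.21586327] [0.6589961  0.08295114 0.46110368] [0.64599866 0.06453359 0.22929016]
w 805 [0.61338801 0.0459892  0.17571869] [0.67768714 0.08307407 0.22645576] [0.63385638 0.06591966 0.22205085]
s 145 [0.61422163 0.04542849 0.20309103] [0.65984921 0.08287471 0.2305297 ] [0.6354494  0.06578731 0.22556675]
```

View pics/c2.png

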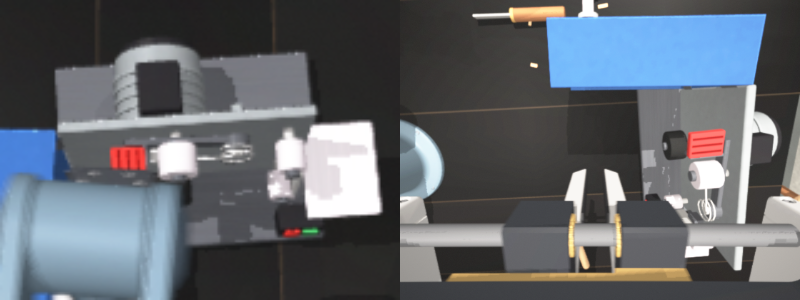

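The cover stands square at the left of the crop. The red pad is exposed at (128,158) in the top half and (707,145) in the wrist half. All three views agree on a pad centre of (0.636, 0.065, 0.223). A dark knob sits on its -x side at wrist crop (675,145), so I'll check its height.

>>> move_arm --series "-1 0.037 0.001 0 0 0 0; -1 0.074 0.001 0 0 0 0; -1 0.111 0.001 0 0 0 0; -1 0.149 0.0015 0 0 0 0; -1 0.149 0.0015 0 0 0 0"

```text
time: 8.68
tcp_pos: [0.6395, 0.0713, 0.3178]
orientation: [-2.27, -2.166, 0.005]
wrist_force: [-0.4, 0.7, -0.9]
width: 0.005
finger_force: 0.0
```

Run:
```python
from h import *
f=load("wr2")
for u in range(365,410,8): print(u,pt(f,u,203).round(3),f["color"][203,u])
s=get_state();print(s["tcp_pos"],s["width"],s["wrist_force"])
```

```text
365 [0.636 0.016 0.025] [116 115 118]
373 [0.631 0.03  0.081] [109 108 110]
381 [0.635 0.035 0.103] [81 80 77]
389 [0.645 0.034 0.104] [82 79 76]
397 [0.656 0.034 0.103] [82 80 77]
405 [0.615 0.064 0.221] [242  75  70]
[0.63949125 0.07134868 0.31781665] 0.004645778904073669 [-0.43724905  0.67939708 -0.89980516]
```

The knob is well below, at z of about 0.10, so the way is clear. I'll descend to just above the pad.

>>> move_arm --series "-1 0 0 -0.025 0 0 0; -1 0 0 -0.05 0 0 0; -1 0 0 -0.07 0 0 0; -1 0 0 -0.08 0 0 0; -1 0 0 -0.085 0 0 0"

```text
time: 9.1
tcp_pos: [0.6345, 0.0715, 0.2354]
orientation: [-2.271, -2.167, 0.003]
wrist_force: [-0.3, 0.2, -0.3]
width: 0.004
finger_force: 0.0
```

>>> move_arm --series "-1 0 0 -0.003 0 0 0; -1 0 0 -0.006 0 0 0; -1 0 0 -0.009 0 0 0; -1 0 0 -0.012 0 0 0; -1 0 0 -0.015 0 0 0"

```text
time: 9.52
tcp_pos: [0.6363, 0.0706, 0.224]
orientation: [2.273, 2.167, 0.004]
wrist_force: [-1.7, 2.0, 7.6]
width: 0.002
finger_force: 3.1
```

>>> move_arm --series "-1 0 0 -0.003 0 0 0; -1 0 0 -0.006 0 0 0; -1 0 0 -0.009 0 0 0; -1 0 0 -0.012 0 0 0; -1 0 0 -0.015 0 0 0"

```text
time: 9.93
tcp_pos: [0.6365, 0.0721, 0.2101]
orientation: [-2.273, -2.168, -0.008]
wrist_force: [-3.0, 5.9, 8.2]
width: 0.001
finger_force: 4.3
```

>>> move_arm --series "-1 0 0 -0.003 0 0 0; -1 0 0 -0.006 0 0 0; -1 0 0 -0.009 0 0 0; -1 0 0 -0.012 0 0 0; -1 0 0 -0.012 0 0 0"

```text
time: 10.35
tcp_pos: [0.6365, 0.0728, 0.1982]
orientation: [-2.273, -2.167, -0.009]
wrist_force: [-2.7, 7.4, 9.7]
width: 0.005
finger_force: 5.2
```

>>> move_arm --series "-1 0 0 -0.001 0 0 0; -1 0 0 -0.002 0 0 0; -1 0 0 -0.003 0 0 0; -1 0 0 -0.003 0 0 0; -1 0 0 -0.003 0 0 0"

```text
time: 10.77
tcp_pos: [0.6366, 0.0728, 0.1957]
orientation: [-2.273, -2.167, -0.009]
wrist_force: [-3.5, 7.1, 10.9]
width: 0.005
finger_force: 5.4
```

>>> move_arm --series "-1 0 0 -0.001 0 0 0; -1 0 0 -0.002 0 0 0; -1 0 0 -0.003 0 0 0; -1 0 0 -0.003 0 0 0; -1 0 0 -0.003 0 0 0"

```text
time: 11.18
tcp_pos: [0.6366, 0.0728, 0.1928]
orientation: [-2.273, -2.167, -0.009]
wrist_force: [-3.6, 7.7, 11.0]
width: 0.007
finger_force: 5.6
```

>>> move_arm --series "-1 0 0 -0.001 0 0 0; -1 0 0 -0.001 0 0 0; -1 0 0 -0.002 0 0 0; -1 0 0 -0.002 0 0 0; -1 0 0 -0.002 0 0 0"

```text
time: 11.6
tcp_pos: [0.6367, 0.0728, 0.1921]
orientation: [-2.273, -2.167, -0.009]
wrist_force: [-5.9, 8.0, 15.0]
width: 0.003
finger_force: 8.1
```

It has met the stop: 2 mm was commanded, 0.7 mm moved and the force is rising. I'll add a little more preload.

>>> move_arm --series "-1 0 0 -0.001 0 0 0; -1 0 0 -0.001 0 0 0; -1 0 0 -0.002 0 0 0; -1 0 0 -0.002 0 0 0; -1 0 0 -0.002 0 0 0"

```text
time: 12.02
tcp_pos: [0.6367, 0.0729, 0.1919]
orientation: [-2.273, -2.168, -0.009]
wrist_force: [-9.5, 7.6, 21.6]
width: 0.003
finger_force: 11.4
```

Run:
```python
from h import *
t=shot("side","side2");u=shot("top","top2")
s=get_state();print(s["tcp_pos"],s["wrist_force"],s["time"])
im=np.hstack([cv2.resize(t["color"][120:270,160:360],(400,300)),cv2.resize(u["color"][120:270,180:380],(400,300))])
cv2.imwrite("pics/c3.png",im[:,:,::-1])
```

```text
[0.6367236  0.0728535  0.19187408] [-10.26119105   7.59384339  22.4626731 ] 12.1167
```

View pics/c3.png

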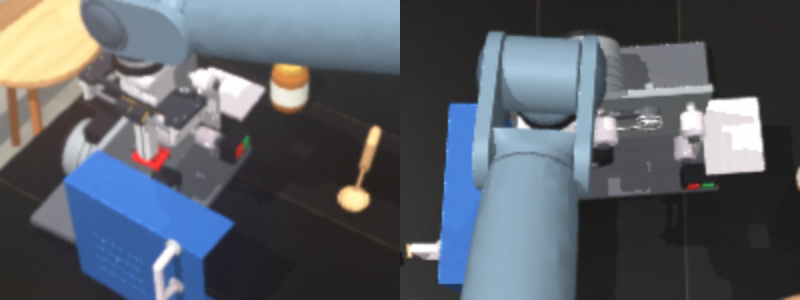

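The fingers press the red pad, at (150,155) in the side half, with about 22 N at z = 0.192, which is the stop height. The cover stands wide open, and the jar and spoon are where they were.

```bash
python3 -c "
from cell import *
print(finish_job())"
```

```text
the job is handed in; nothing more can be done
None
```

I drew the cover open by its handle to about 1.65 rad and handed the job in with the gripper holding the red pad down at its stop (about 22 N); nothing touched the spoon, knife, jar or billet, and the judge's verdict wasn't shown.

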